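Swing the electrode over the beaker and lock the stand

ROBOT

A 6-joint arm with a two-finger parallel gripper is mounted at the origin on a cart in front of the work surface, level with it; the furniture and walls round the work are solid. World frame = base frame: x ahead of the robot, y to its left, z up, the work surface at z = 0. Lengths are in m, angles in rad, forces in N, time in s.
With the tool pointing down it reaches from about 0.325 to 0.775 m from the base axis. Payload 5.5 kg.
Tool frame: the origin (TCP) lies at the very end of the fingers, on their centre line; the grasp point (between the pads) lies 19 mm behind it; x points along the fingers, y is the direction in which the jaws open and shut, and the axes are right-handed (so a half turn about x gives the same grasp; the last joint's range is limited). The gripper opens to 85 mm and grips with 20 to 120 N. Pads are 22 mm wide; open, the fingers measure 114 mm over their backs; the gripper's body (76 mm by 85 mm) begins 54 mm behind the grasp point. The pads swing forward as they close: fully open they stand 13 mm farther back than shut.
Start: joints at [1.075, 0.091, 1.231, -0, 1.82, -0.057], TCP at [0.255, 0.543, 0.231] pointing down, gripper open.
Joint ranges: [-2.87, 2.87], [-0.86, 2.18], [0.17, 2.46], [-1.51, 4.65], [0.06, 2.69], [-2.65, 2.65]. Speed limits (rad/s): [2.57, 2.57, 3.01, 3.14, 3.14, 3.14].

INTERFACE

Orientations are given as [roll, pitch, yaw] about the fixed x, y, z axes, in that order (R = Rz(yaw) Ry(pitch) Rx(roll)).
In Python, from plant import manip gives the robot as it stands. The module is installed in compiled form; this text tells all that it offers.
- The arm moves only by the shell command python3 -m crank 'ROWS' [OPENING] [FORCE]. ROWS is a JSON object of lists of equal length, an entry for each row: "slide": the shift along the tool's x, y, z in mm, a list of three; "yaw": the turn about the tool's x in rad. In form: {"slide": [[dx, dy, dz], ...], "yaw": [yaw, ...]}. A call has 1 to 5 rows; each row is the pose to reach, as a shift and turn from the pose measured when the call began, along the tool's axes at that moment; what a row does not reach only later rows make up. A row lasts 1/12 s, in which the tool goes at most 41.7 mm and 7.16 degrees, less where a joint would pass 70% of its speed; a pose out of reach is approached as far as the arm can. A call with a gripper value outside its range is refused whole. OPENING is the opening, from 0 (shut) to 1 (fully open), set as the call begins (- or left out, the last holds). The fingers move at their own pace and stop on an object; FORCE is the grip in N (left out, the last holds). Time passes only in rows, so rows that repeat a pose let the fingers close. It gives the time, the measured TCP pose, the force and the opening at its end, in the units of the state.
- manip.get_obs(): the state, without advancing time (a new reading comes with each control period).
- manip.get_image(name): name is "scene" or "top" or "wrist"; returns a dict with "img" (420x560x3 uint8, red, green, blue), "fx", "fy", "cx", "cy" (pixels), "R" (3x3) and "t" (3): a world point X has camera coordinates R X + t; the wrist camera has in their place "T_tool_cam" (4x4, takes a point from camera to tool coordinates, whose origin is the TCP and whose axes are the tool frame's). Camera axes: x right, y down, z forward; pixel columns grow to the right and rows downward; lengths in m; the calibration is good to about 2 mm. A picture is of the moment at which its call begins: read the wrist's pose just before it. There is no depth.
- manip.finish_job(): hands the job in, once; it reports no verdict.
The state is a dict: "clock": time; "joint_positions": joint angles; "joint_velocities": joint speeds; "tau": joint torques, N m; "eef_pos": TCP position; "ee_rot": TCP orientation; "contact_force": force on the tool from outside, world axes, zero at the start; "wrist_torque": the same for the moment, N m; "finger_gap": finger opening in m.
Only numpy, scipy, OpenCV 4.12 (cv2) and the standard library are available. Lean on these libraries where they do the work, as an engineer would, in place of code of your own. Each camera call takes 0.05 s, during which the arm holds its last target.

TASK

With a fingertip, push the arm of the electrode stand round until the probe hanging from its end is over the middle of the open beaker standing beside the stand, and then push the small clamp lever on top of the column all the way round against its stop pin so that the arm is locked there. Push on the arm itself and never on the fragile glass probe. Leave that beaker, and the small bottle and the petri dish round the stand, where they are.

Things in the scene. Friction and masses are not known exactly. Their poses are not given: they have to be found in the camera images.
- stand: Electrode stand, fixed: white round base (132 mm across, 14 mm high), steel column 24 mm thick, cap top 179 mm up. Origin: base's underside on the column axis, about which arm and lever turn; z up, -x is its front (to the robot, turned up to 0.25 rad). Stop pin: 6 mm thick, 173 to 203 mm up, 34 mm from the axis, 65 degrees from +x towards +y.
- swing_arm (a joint): Arm's angle about the column, rad, -2 to 2; 0 points to the stand's -x, grows counter-clockwise from above (+1.57: points to the stand's -y). Level aluminium bar 14 mm wide and high, centre line 150 mm above the worktop, bare from 20 to 164 mm from the axis. Friction: about 1.3 N of push at 110 mm moves it; it stays where left.
- bar_mid (a point): Point on the centre line of the swing arm's bar, 110 mm from the column axis and 150 mm above the worktop: a good place to push from either side.
- probe: Glass electrode held upright in a 31 mm round holder at the end of the swing arm, 180 mm from the column axis; 13 mm thick, with a 20 mm black cap, reaching from 92 to 184 mm above the worktop. Origin: on its axis at the arm's height. Fragile: must not be pushed on.
- probe_tip (a point): Lower tip of the probe, 180 mm from the column axis, 92 mm above the worktop.
- clamp_lever (a joint): Lever's angle about the column axis, rad: 0 open (points 30 degrees from the stand's +x towards -y) to 1.396 locked (against the stop pin, 50 degrees from +x towards +y); grows counter-clockwise from above. Steel rod 12 mm thick, centre 195 mm up, from a black hub (30 mm across, top 209 mm up) to the end knob. About 2 N moves it; it stays where left.
- lever_knob (a point): Middle of the clamp lever's upright black end knob (16 mm across, from 187 to 221 mm above the worktop), 62 mm from the column axis.
- beaker: Open clear beaker, 59 mm across, 70 mm high, loose on the worktop beside the stand, under the path of the probe. Origin: centre of its underside.
- dropper_bottle: Small closed white bottle, 34 mm across, 78 mm high, loose, on the other side of the stand under the probe's path. Origin: centre of its underside.
- petri_dish: Flat covered dish, 61 mm across, 12 mm high, loose, in front of the stand. Origin: centre of its underside.
Things that resemble listed ones, but are neither listed nor needed, are in the scene too. Of the things like the beaker, leave any that is orange or yellow; of the rest the larger one is meant.

How it is judged:
By the outcome, as a careful person would: the job done as asked, in the order asked, and still so for the second after the job is handed in, with the robot touching nothing.
It also fails if it takes over 51 s, if anything falls off the work surface, if the arm or the gripper's body presses on something with over 40 N, if the wrist force passes 120 N, or if a joint passes its speed limit or range.

## Working session

There is one attempt and no reset: what is moved stays moved. The work goes in short steps, Python scripts to look and compute and a shell command to move; the robot and the scene stay as the last step left them, time stands still between calls to the robot, and variables do not carry over. Pictures are saved under pics/ and viewed, and the job is handed in when it is done.

```bash
mkdir -p pics; ls; python3 - <<'E'
from plant import manip
import cv2
o=manip.get_obs(); print(o)
for n in("scene","top","wrist"):
    d=manip.get_image(n); cv2.imwrite(f"pics/{n}0.png",d["img"][:,:,::-1])
    print(n,{k:v for k,v in d.items() if k!="img"})
E
```

```text
pics
{'clock': 0.0, 'joint_positions': array([ 1.07528388e+00,  9.18542193e-02,  1.23189360e+00,  7.35203684e-06,
        1.81977713e+00, -5.66875596e-02]), 'joint_velocities': array([-1.47275500e-04, -2.63191328e-04, -4.53557123e-04,  2.27749793e-04,
        3.59224802e-04,  7.52099419e-05]), 'tau': array([ 1.67938721e-03, -4.58726156e+01, -4.18029463e+01,  1.05115075e-04,
        1.13867281e-02,  1.23289726e-05]), 'eef_pos': array([0.25478604, 0.5429098 , 0.23014928]), 'ee_rot': array([-1.63117319,  1.56886403, -2.06999627]), 'contact_force': array([ 0.71856413, -0.36370032, -0.3709314 ]), 'wrist_torque': array([ 0.01195119, -0.00370499,  0.05414008]), 'finger_gap': 0.08514457203410886}
scene {'fx': 388.97420990242773, 'fy': 388.97420990242773, 'cx': 276.22426623825686, 'cy': 215.2727029604077, 'R': array([[ 0.75748221, -0.65284342,  0.00402139],
       [-0.31297896, -0.36853567, -0.87534315],
       [ 0.57294404,  0.66179825, -0.48348547]]), 't': array([-0.33690232,  0.34103684,  0.50684041])}
top {'fx': 434.11175688290183, 'fy': 434.11175688290183, 'cx': 286.804503888275, 'cy': 207.9684613599024, 'R': array([[-0.01295001, -0.99989951, -0.00576855],
       [-0.99900762,  0.01318389, -0.04254372],
       [ 0.04261549,  0.00521188, -0.99907795]]), 't': array([0.14850827, 0.55557734, 1.07741918])}
wrist {'fx': 336.71904645636573, 'fy': 336.71904645636573, 'cx': 285.9203719353697, 'cy': 207.77247740159405, 'T_tool_cam': array([[-2.97035669e-04, -3.24165798e-01,  9.46000236e-01,
        -1.43738352e-01],
       [ 9.99999791e-01, -6.38955386e-04,  9.50402774e-05,
         1.22606318e-04],
       [ 5.73643139e-04,  9.46000067e-01,  3.24165920e-01,
        -8.38618263e-02],
       [ 0.00000000e+00,  0.00000000e+00,  0.00000000e+00,
         1.00000000e+00]])}
```

View pics/scene0.png

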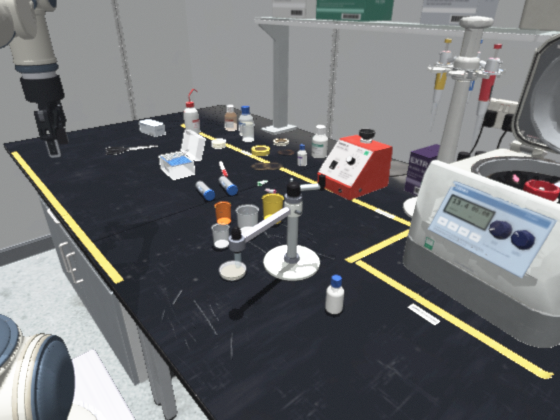

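View pics/top0.png

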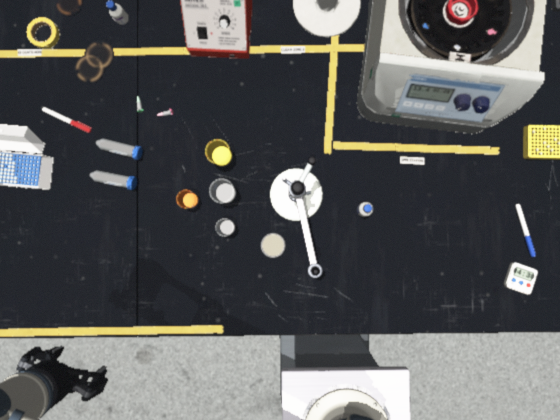

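Beaker candidates in the top view are yellow (219,153), orange (187,200), clear large (222,191) and clear small (226,228). Yellow and orange are excluded, so the larger clear one at (222,191) should be the one meant. I'll confirm that with a crop.

```bash
python3 - <<'E'
import cv2
a=cv2.imread("pics/top0.png")[130:290,165:385]; cv2.imwrite("pics/c1.png",cv2.resize(a,None,fx=3.6,fy=3.6,interpolation=cv2.INTER_CUBIC))
a=cv2.imread("pics/scene0.png")[165:325,190:360]; cv2.imwrite("pics/c2.png",cv2.resize(a,None,fx=3.6,fy=3.6,interpolation=cv2.INTER_CUBIC))
E
```

```text
(no output)
```

View pics/c1.png

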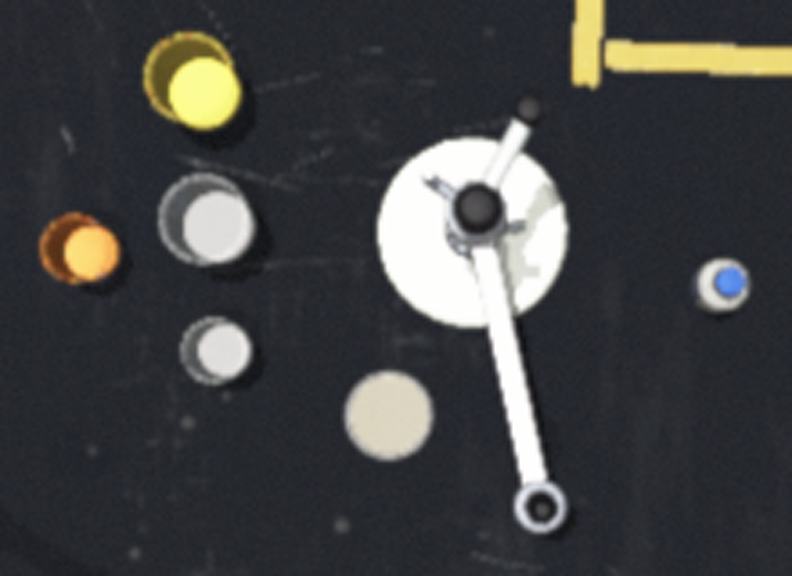

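View pics/c2.png

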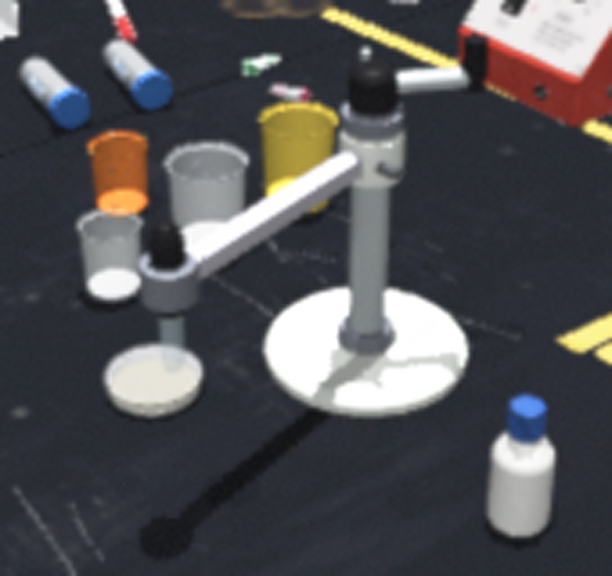

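The large clear beaker at crop (206,219), which is top pixel (222,191), is confirmed as the target. The small clear one is at crop (217,350). The arm points towards the robot and slightly to its right. Next I'll turn the pixels into positions.

```bash
cat > h.py <<'E'
import numpy as np,cv2
def ray(d,u,v,z):
    R,t=np.array(d["R"]),np.array(d["t"]); c=-R.T@t
    r=R.T@np.array([(u-d["cx"])/d["fx"],(v-d["cy"])/d["fy"],1.]); return c+r*(z-c[2])/r[2]
def proj(d,X):
    p=np.array(d["R"])@np.array(X)+np.array(d["t"]); return d["cx"]+d["fx"]*p[0]/p[2],d["cy"]+d["fy"]*p[1]/p[2]
E
python3 - <<'E'
from h import *
from plant import manip
d=manip.get_image("top"); s=manip.get_image("scene")
f=lambda u,v:(165+(u+.5)/3.6-.5,130+(v+.5)/3.6-.5)
g=lambda u,v:(190+(u+.5)/3.6-.5,165+(v+.5)/3.6-.5)
im=d["img"].astype(int)
# base: white mask, min enclosing circle via hull excluding arm: rows limited
m=((im.min(2)>150)).astype(np.uint8); m[:, :262]=0;m[:,330:]=0;m[:165]=0;m[222:]=0
c=max(cv2.findContours(m,0,2)[0],key=cv2.contourArea)
(u,v),r=cv2.minEnclosingCircle(c); print("base px",u,v,r,r*1.07/434)
for n,(a,b,z) in dict(base=(u+0,v+0,.014),basecrop=(*f(472,232),.014),hub=(*f(479,208),.209),knob=(*f(529,109),.221),probeTop=(*f(541,508),.165),cap=(*f(541,509),.184),beakRim=(*f(206,219),.07),beakBot=(*f(218,228),.003),bottle=(*f(731,282),.078),dish=(*f(389,415),.012),small=(*f(215,351),.07),yellow=(*f(187,75),.07)).items():
    print(n,ray(d,a,b,z).round(4))
print("scene: beaker rim",ray(s,*g(207,166),.07).round(4),"base",ray(s,*g(366,345),.014).round(4),"knob",ray(s,*g(475,42),.221).round(4),"hubtop",ray(s,*g(373,60),.209).round(4))
E
```

```text
base px 298.8597106933594 192.48355102539062 29.655649185180664 0.07311415812936246
base [0.5959 0.1105 0.014 ]
basecrop [0.592  0.1183 0.014 ]
hub [0.5912 0.1172 0.209 ]
knob [0.6459 0.0884 0.221 ]
probeTop [0.4155 0.0819 0.165 ]
cap [0.4168 0.083  0.184 ]
beakRim [0.5988 0.2951 0.07  ]
beakBot [0.598  0.2971 0.003 ]
bottle [ 0.5521 -0.0497  0.078 ]
dish [0.4654 0.1777 0.012 ]
small [0.5114 0.2898 0.07  ]
yellow [0.6949 0.3072 0.07  ]
scene: beaker rim [0.5929 0.2872 0.07  ] base [0.5851 0.1091 0.014 ] knob [0.6391 0.0805 0.221 ] hubtop [0.5945 0.1197 0.209 ]
```

```bash
cat >> h.py <<'E'
from scipy.spatial.transform import Rotation as Ro
AX=np.array([.592,.118])
def obs():
    from plant import manip
    o=manip.get_obs(); R=Ro.from_euler("xyz",o["ee_rot"]).as_matrix()
    print("t",round(o["clock"],2),"pos",o["eef_pos"].round(4),"F",o["contact_force"].round(1),"gap",round(o["finger_gap"],3)); return o,R
def plan(pts):
    o,R=obs()
    for p in pts: print(p, (R.T@(np.array(p)-o["eef_pos"])*1000).round(0))
def arc(bs,r,off,z):
    out=[]
    for b in np.radians(bs):
        u=np.array([np.cos(b),np.sin(b)]); n=np.array([-u[1],u[0]])
        out.append([*(AX+r*u+off*n).round(4),z])
    return out
E
python3 - <<'E'
from h import *
o,R=obs(); print(R.round(2))
plan([[.37,.25,.25],[.492,.057,.25],[.492,.057,.13]])
E
```

```text
t 0.25 pos [0.2548 0.5431 0.2308] F [-0.4 -0.3  0.9] gap 0.085
[[-0.    0.42  0.91]
 [-0.    0.91 -0.42]
 [-1.   -0.   -0.  ]]
t 0.25 pos [0.2548 0.5431 0.2308] F [-0.4 -0.3  0.9] gap 0.085
[0.37, 0.25, 0.25] [ -19. -216.  229.]
[0.492, 0.057, 0.25] [ -19. -339.  421.]
[0.492, 0.057, 0.13] [ 101. -339.  421.]
```

```bash
python3 -m crank '{"slide":[[-10,-25,27],[-19,-50,54],[-19,-78,82],[-19,-105,110],[-19,-130,137]],"yaw":[0,0,0,0,0]}' 0
python3 - <<'E'
from h import *
plan([[.37,.25,.25],[.492,.057,.25],[.492,.057,.13]])
E
```

```text
clock: 0.67
eef_pos: [0.3239, 0.3654, 0.25]
ee_rot: [-1.064, 1.57, -1.502]
contact_force: [1.0, -1.2, 0.7]
finger_gap: 0.0258
t 0.67 pos [0.3239 0.3654 0.25  ] F [ 1.  -1.2  0.7] gap 0.026
[0.37, 0.25, 0.25] [  0. -85.  91.]
[0.492, 0.057, 0.25] [   0. -208.  283.]
[0.492, 0.057, 0.13] [ 120. -208.  283.]
```

```bash
python3 -m crank '{"slide":[[0,-25,31],[0,-50,62],[0,-75,95],[0,-100,127],[0,-125,160]],"yaw":[0,0,0,0,0]}' 0
python3 -m crank '{"slide":[[0,-21,30],[0,-42,60],[0,-62,90],[0,-83,123],[0,-83,123]],"yaw":[0,0,0,0,0]}' 0
python3 - <<'E'
from h import *
plan([[.492,.057,.25],[.492,.057,.13]])
E
```

```text
clock: 1.08
eef_pos: [0.416, 0.1826, 0.2504]
ee_rot: [0.123, 1.57, -0.315]
contact_force: [0.5, 1.0, 0.2]
finger_gap: -0.0
clock: 1.5
eef_pos: [0.4942, 0.0498, 0.2493]
ee_rot: [-1.06, 1.568, -1.505]
contact_force: [0.8, 0.8, -0.6]
finger_gap: 0.0001
t 1.5 pos [0.4942 0.0498 0.2493] F [ 0.8  0.8 -0.6] gap 0.0
[0.492, 0.057, 0.25] [-1.  6. -5.]
[0.492, 0.057, 0.13] [119.   6.  -5.]
```

```bash
python3 -m crank '{"slide":[[30,0,0],[60,0,0],[90,0,0],[119,0,0],[119,0,0]],"yaw":[0,0,0,0,0]}' 0
python3 - <<'E'
from h import *
from plant import manip
d=manip.get_image("scene"); cv2.imwrite("pics/s1.png",cv2.resize(d["img"][140:330,170:380,::-1],None,fx=3,fy=3))
o,R=obs(); print(R.round(3))
plan(arc([191,185,179,173,167,161],.11,.022,.13))
E
```

```text
clock: 1.92
eef_pos: [0.4907, 0.0496, 0.1232]
ee_rot: [-2.41, 1.559, -2.854]
contact_force: [-0.8, 0.9, -0.7]
finger_gap: -0.0001
t 1.97 pos [0.492  0.0497 0.1269] F [ 0.6  0.  -0.1] gap -0.001
[[-0.007  0.43   0.903]
 [-0.003  0.903 -0.43 ]
 [-1.    -0.006 -0.005]]
t 1.97 pos [0.492  0.0497 0.1269] F [ 0.6  0.  -0.1] gap -0.001
[np.float64(0.4882), np.float64(0.0754), 0.13] [ -3.  22. -15.]
[np.float64(0.4843), np.float64(0.0865), 0.13] [ -3.  30. -23.]
[np.float64(0.4816), np.float64(0.0979), 0.13] [ -3.  39. -30.]
[np.float64(0.4801), np.float64(0.1096), 0.13] [ -3.  49. -37.]
[np.float64(0.4799), np.float64(0.1213), 0.13] [ -3.  59. -42.]
[np.float64(0.4808), np.float64(0.133), 0.13] [ -3.  70. -46.]
```

View pics/s1.png

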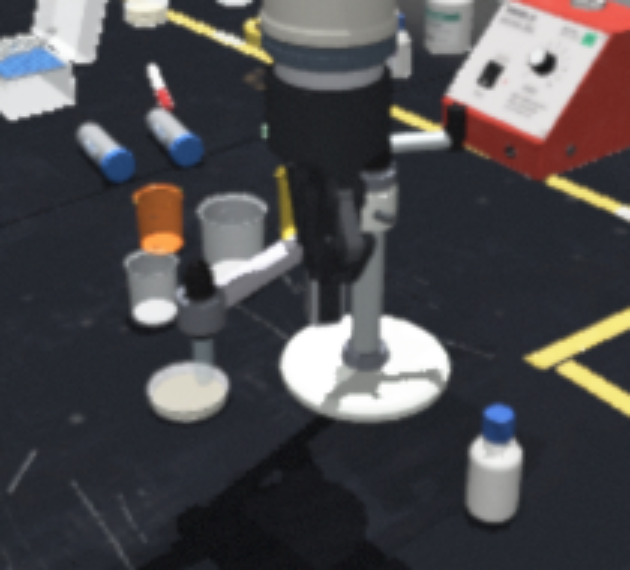

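The fingers stand on the -y side of the bar (crop about 330,310), clear of the probe. I'm starting the push.

```bash
python3 -m crank '{"slide":[[-1,11,-8],[-2,22,-15],[-3,30,-23],[-3,39,-30],[-3,49,-37]],"yaw":[0,0,0,0,0]}' 0
python3 - <<'E'
from h import *
plan(arc([173,167,161,155,149,143,137],.11,.022,.13))
E
```

```text
clock: 2.38
eef_pos: [0.4803, 0.1106, 0.1319]
ee_rot: [-1.968, 1.566, -2.413]
contact_force: [0.5, -1.4, 0.6]
finger_gap: -0.0002
t 2.38 pos [0.4803 0.1106 0.1319] F [ 0.5 -1.4  0.6] gap -0.0
[np.float64(0.4801), np.float64(0.1096), 0.13] [ 2. -1.  0.]
[np.float64(0.4799), np.float64(0.1213), 0.13] [ 2.  9. -5.]
[np.float64(0.4808), np.float64(0.133), 0.13] [ 2. 20. -9.]
[np.float64(0.483), np.float64(0.1445), 0.13] [  2.  32. -12.]
[np.float64(0.4864), np.float64(0.1558), 0.13] [  2.  43. -14.]
[np.float64(0.4909), np.float64(0.1666), 0.13] [  2.  55. -15.]
[np.float64(0.4965), np.float64(0.1769), 0.13] [  2.  67. -14.]
```

Contact force of about 1.4 N, as expected.

```bash
python3 -m crank '{"slide":[[1,9,-5],[2,20,-9],[2,32,-12],[2,43,-14],[2,55,-15]],"yaw":[0,0,0,0,0]}' 0
python3 - <<'E'
from h import *
plan(arc([143,137,131,125,119,113],.11,.022,.13))
from plant import manip
d=manip.get_image("scene"); cv2.imwrite("pics/s2.png",cv2.resize(d["img"][140:330,170:380,::-1],None,fx=3,fy=3))
E
```

```text
clock: 2.8
eef_pos: [0.4905, 0.1678, 0.1295]
ee_rot: [-1.996, 1.565, -2.441]
contact_force: [-0.7, -1.9, 0.3]
finger_gap: -0.0001
t 2.8 pos [0.4905 0.1678 0.1295] F [-0.7 -1.9  0.3] gap -0.0
[np.float64(0.4909), np.float64(0.1666), 0.13] [-1. -1.  1.]
[np.float64(0.4965), np.float64(0.1769), 0.13] [-1. 11.  1.]
[np.float64(0.5032), np.float64(0.1866), 0.13] [-1. 22.  3.]
[np.float64(0.5109), np.float64(0.1955), 0.13] [-1. 34.  7.]
[np.float64(0.5194), np.float64(0.2035), 0.13] [-1. 45. 11.]
[np.float64(0.5288), np.float64(0.2107), 0.13] [-1. 55. 16.]
```

View pics/s2.png

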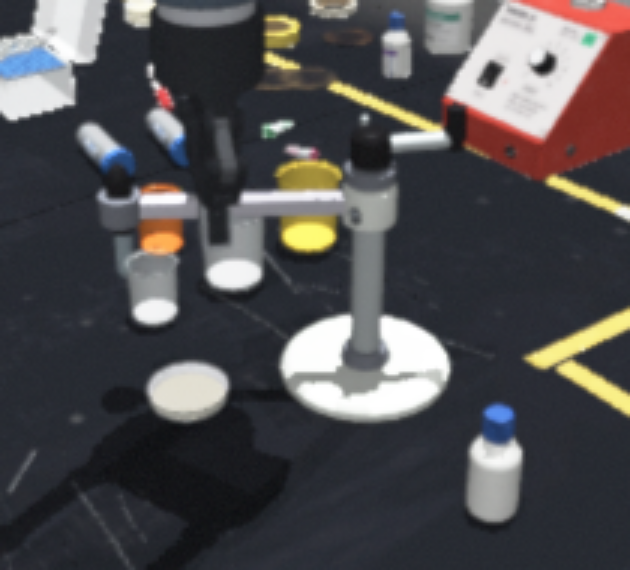

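The arm has swung round, with the probe at crop (120,200). Nothing else has moved.

```bash
python3 -m crank '{"slide":[[-1,11,1],[-1,22,3],[-1,34,7],[-1,45,11],[-1,55,16]],"yaw":[0,0,0,0,0]}' 0
python3 - <<'E'
from h import *
from plant import manip
d=manip.get_image("top"); cv2.imwrite("pics/t2.png",cv2.resize(d["img"][130:290,165:385,::-1],None,fx=3.6,fy=3.6,interpolation=2))
plan(arc([113,108,104,100,97,94,91,88],.11,.022,.13))
E
```

```text
clock: 3.27
eef_pos: [0.5291, 0.2132, 0.1294]
ee_rot: [-2.374, 1.565, -2.817]
contact_force: [-0.8, -1.5, 0.3]
finger_gap: -0.0002
t 3.32 pos [0.5302 0.2142 0.1291] F [-2.1 -0.2 -1.1] gap 0.0
[np.float64(0.5288), np.float64(0.2107), 0.13] [-1. -4.  0.]
[np.float64(0.5371), np.float64(0.2158), 0.13] [-1.  4.  6.]
[np.float64(0.544), np.float64(0.2194), 0.13] [-1. 11. 10.]
[np.float64(0.5512), np.float64(0.2225), 0.13] [-1. 17. 15.]
[np.float64(0.5568), np.float64(0.2245), 0.13] [-1. 21. 20.]
[np.float64(0.5624), np.float64(0.2262), 0.13] [-1. 25. 24.]
[np.float64(0.5681), np.float64(0.2276), 0.13] [-1. 28. 29.]
[np.float64(0.5739), np.float64(0.2287), 0.13] [-1. 32. 33.]
```

View pics/t2.png

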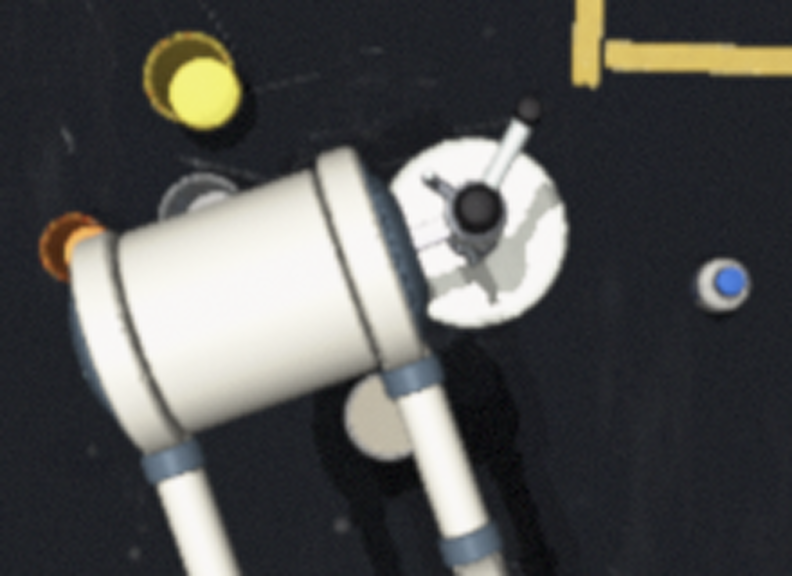

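The top view is covered by the wrist, so I'll use the scene view for the approach. I'm going slowly and stopping short.

```bash
python3 -m crank '{"slide":[[-1,4,6],[-1,9,9],[-1,14,13],[-1,18,17],[-1,18,17]],"yaw":[0,0,0,0,0]}' 0
python3 - <<'E'
from h import *
from plant import manip
d=manip.get_image("scene"); x0,y0=200,160
cv2.imwrite("pics/s3.png",cv2.resize(d["img"][y0:y0+120,x0:x0+130,::-1],None,fx=5,fy=5,interpolation=2))
for b in (100,95,90,88):
    P=arc([b],.18,0,.15)[0]; print(b,P,[((np.array(proj(d,[P[0],P[1],z]))-[x0,y0]+.5)*5).round(0) for z in (.184,.165,.15,.135,.092)])
plan(arc([100,97,94,91,88],.11,.022,.13))
E
```

```text
clock: 3.73
eef_pos: [0.5542, 0.2233, 0.1299]
ee_rot: [-2.566, 1.566, -3.008]
contact_force: [0.6, -0.3, -0.7]
finger_gap: -0.0
100 [np.float64(0.5607), np.float64(0.2953), 0.15] [array([167.,  62.]), array([169.,  98.]), array([170., 126.]), array([172., 154.]), array([176., 232.])]
95 [np.float64(0.5763), np.float64(0.2973), 0.15] [array([191.,  53.]), array([192.,  89.]), array([194., 117.]), array([195., 144.]), array([199., 221.])]
90 [np.float64(0.592), np.float64(0.298), 0.15] [array([216.,  44.]), array([217.,  80.]), array([218., 108.]), array([220., 135.]), array([223., 211.])]
88 [np.float64(0.5983), np.float64(0.2979), 0.15] [array([226.,  41.]), array([228.,  77.]), array([229., 105.]), array([230., 132.]), array([233., 208.])]
t 3.78 pos [0.5538 0.2233 0.13  ] F [-0.7  0.   0.1] gap -0.0
[np.float64(0.5512), np.float64(0.2225), 0.13] [ 0. -2. -2.]
[np.float64(0.5568), np.float64(0.2245), 0.13] [-0.  2.  2.]
[np.float64(0.5624), np.float64(0.2262), 0.13] [-0.  6.  7.]
[np.float64(0.5681), np.float64(0.2276), 0.13] [-0. 10. 11.]
[np.float64(0.5739), np.float64(0.2287), 0.13] [-0. 13. 16.]
```

View pics/s3.png

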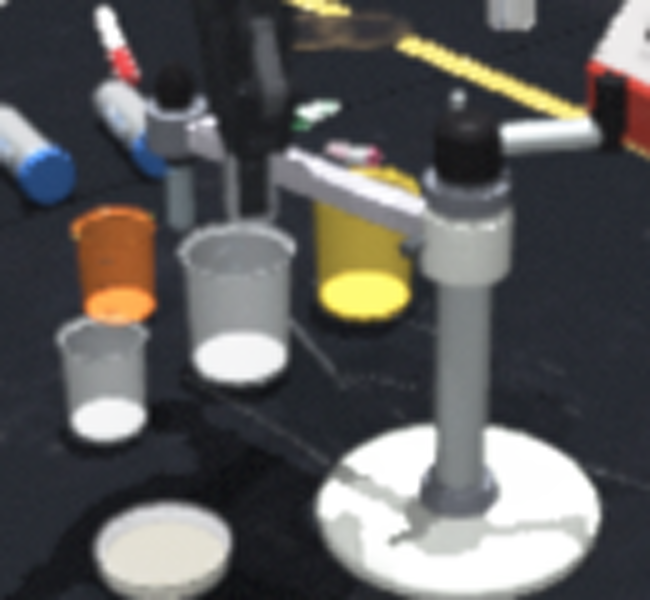

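```bash
python3 - <<'E'
from h import *
from plant import manip
d=manip.get_image("scene"); x0,y0=200,160
for uv in ((238,246),(238,250),(236,248)):
    p=ray(d,x0+uv[0]/5-.5,y0+uv[1]/5-.5,.07); v=p[:2]-AX; print(p.round(4),np.degrees(np.arctan2(v[1],v[0])),np.hypot(*v))
for z in(0,.004):
    p=ray(d,x0+240/5-.5,y0+359/5-.5,z); v=p[:2]-AX; print('bot',p.round(4),np.degrees(np.arctan2(v[1],v[0])))
p=ray(d,x0+180/5-.5,y0+228/5-.5,.092); v=p[:2]-AX; print('tip',p.round(4),np.degrees(np.arctan2(v[1],v[0])),np.hypot(*v))
p=ray(d,x0+458/5-.5,y0+508/5-.5,.014); print('base',p.round(4))
P=[.5985,.296]; print([((np.array(proj(d,[*P,z]))-[x0,y0]+.5)*5).round(0) for z in (.07,.0)])
E
```

```text
[0.5997 0.2963 0.07  ] 87.54044328797177 0.1784551601911875
[0.597  0.2928 0.07  ] 88.36455325759772 0.17482123752521833
[0.5975 0.2952 0.07  ] 88.21261303382242 0.17727541493177237
bot [0.6    0.2987 0.    ] 87.47259821027528
bot [0.5961 0.2933 0.004 ] 88.66179172988375
tip [0.5646 0.2971 0.092 ] 98.70724873664015 0.18121531834077473
base [0.5831 0.1075 0.014 ]
[array([237., 247.]), array([241., 362.])]
```

```bash
python3 -m crank '{"slide":[[0,3,4],[0,6,7],[0,9,11],[0,12,14],[0,12,14]],"yaw":[0,0,0,0,0]}' 0
python3 - <<'E'
from h import *
from plant import manip
d=manip.get_image("scene"); x0,y0=200,160
cv2.imwrite("pics/s4.png",cv2.resize(d["img"][y0:y0+120,x0:x0+130,::-1],None,fx=5,fy=5,interpolation=2))
plan(arc([91,90,89,88,87],.11,.022,.13))
E
```

```text
clock: 4.25
eef_pos: [0.5722, 0.2283, 0.1299]
ee_rot: [-2.644, 1.567, -3.087]
contact_force: [0.1, -0.6, -0.3]
finger_gap: 0.0002
t 4.3 pos [0.5719 0.2283 0.13  ] F [ 0.2  0.3 -0.2] gap -0.0
[np.float64(0.5681), np.float64(0.2276), 0.13] [-0. -2. -3.]
[np.float64(0.57), np.float64(0.228), 0.13] [-0. -1. -2.]
[np.float64(0.5719), np.float64(0.2284), 0.13] [-0.  0. -0.]
[np.float64(0.5739), np.float64(0.2287), 0.13] [-0.  1.  2.]
[np.float64(0.5758), np.float64(0.229), 0.13] [-0.  2.  3.]
```

View pics/s4.png

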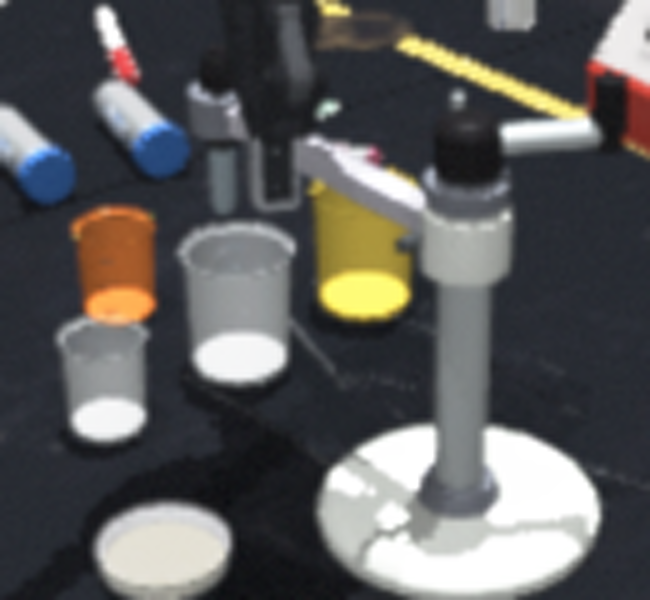

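The tip at crop (223,211) reads a bearing of 90°, and the target is about 88.2°. One small nudge, then I'll back off and check from above.

```bash
python3 -m crank '{"slide":[[0,1,1.5],[0,2,3],[0,2,3],[0,2,3]],"yaw":[0,0,0,0]}' 0
python3 -m crank '{"slide":[[0,-10,-22],[0,-22,-50],[-25,-32,-75],[-60,-45,-110],[-100,-55,-140]],"yaw":[0,0,0,0,0]}' 0
python3 - <<'E'
from h import *
plan([[.5,.0,.25],[.645,.02,.25]])
E
```

```text
clock: 4.63
eef_pos: [0.5756, 0.2289, 0.13]
ee_rot: [-2.709, 1.567, 3.132]
contact_force: [0.1, -0.9, 0.0]
finger_gap: -0.0002
clock: 5.05
eef_pos: [0.4356, 0.2375, 0.2156]
ee_rot: [-2.566, 1.564, -3.008]
contact_force: [-0.2, 0.1, -0.1]
finger_gap: -0.0003
t 5.05 pos [0.4356 0.2375 0.2156] F [-0.2  0.1 -0.1] gap -0.0
[0.5, 0.0, 0.25] [ -35. -187.  160.]
[0.645, 0.02, 0.25] [ -36. -107.  282.]
```

```bash
python3 -m crank '{"slide":[[-15,-28,20],[-35,-60,45],[-35,-95,70],[-35,-130,95],[-35,-160,120]],"yaw":[0,0,0,0,0]}' 0
python3 -m crank '{"slide":[[0,-25,20],[0,-50,30],[0,-80,40],[0,-80,40]],"yaw":[0,0,0,0]}' 0
python3 - <<'E'
from h import *
from plant import manip
d=manip.get_image("top"); cv2.imwrite("pics/t3.png",cv2.resize(d["img"][130:290,165:385,::-1],None,fx=3.6,fy=3.6,interpolation=2))
d=manip.get_image("scene"); x0,y0=200,160
cv2.imwrite("pics/s5.png",cv2.resize(d["img"][y0:y0+120,x0:x0+130,::-1],None,fx=5,fy=5,interpolation=2))
obs()
E
```

```text
clock: 5.47
eef_pos: [0.4748, 0.0433, 0.2518]
ee_rot: [-2.489, 1.567, -2.93]
contact_force: [0.9, 0.2, -0.1]
finger_gap: -0.0004
clock: 5.8
eef_pos: [0.4764, -0.0506, 0.252]
ee_rot: [-1.903, 1.567, -2.35]
contact_force: [-0.1, 0.1, 0.6]
finger_gap: 0.0001
t 5.9 pos [ 0.4768 -0.0469  0.2521] F [0.4 0.5 0.1] gap -0.0
```

View pics/t3.png

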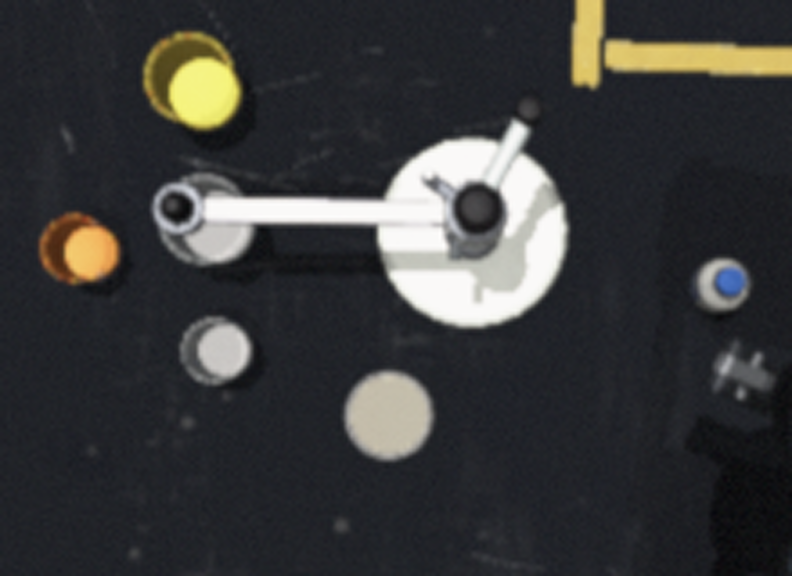

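View pics/s5.png

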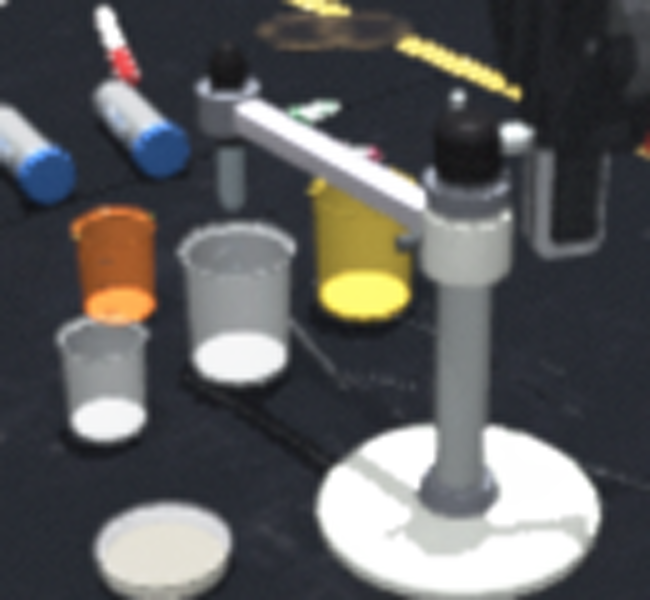

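```bash
python3 - <<'E'
from h import *
from plant import manip
d=manip.get_image("top");s=manip.get_image("scene")
f=lambda u,v:(165+(u+.5)/3.6-.5,130+(v+.5)/3.6-.5)
for n,a,z in(("cap",(177,207),.184),("holder",(179,209),.166),("rim",(206,219),.07)): print(n,ray(d,*f(*a),z).round(4))
print("tip",ray(s,200+232/5-.5,160+208/5-.5,.092).round(4),"rim",ray(s,200+238/5-.5,160+248/5-.5,.07).round(4))
P=[.645,.088]
plan([[.6,-.03,.25],[.615,.03,.25],[.615,.03,.195]])
E
```

```text
cap [0.5964 0.2945 0.184 ]
holder [0.5968 0.2965 0.166 ]
rim [0.5988 0.2951 0.07  ]
tip [0.598  0.2981 0.092 ] rim [0.5983 0.2945 0.07  ]
t 6.0 pos [ 0.4769 -0.0454  0.2521] F [-1.5 -0.3  0.4] gap -0.0
[0.6, -0.03, 0.25] [  2.  67. 105.]
[0.615, 0.03, 0.25] [  2. 127.  93.]
[0.615, 0.03, 0.195] [ 57. 127.  93.]
```

The probe is within about 2 mm of the beaker's centre (cap x 0.596, holder 0.597, rim 0.599). Next is the lever, which I'll approach from its clockwise (-y) side.

```bash
python3 -m crank '{"slide":[[0,15,25],[0,30,50],[0,47,78],[0,67,105],[0,75,115]],"yaw":[0,0,0,0,0]}' 0
python3 - <<'E'
from h import *
plan(arc([-28],.062,-.045,.25)+arc([-28],.062,-.045,.195))
E
```

```text
clock: 6.42
eef_pos: [0.6157, -0.024, 0.2497]
ee_rot: [-2.879, 1.567, 2.967]
contact_force: [0.8, 0.2, -0.6]
finger_gap: -0.0002
t 6.42 pos [ 0.6157 -0.024   0.2497] F [ 0.8  0.2 -0.6] gap -0.0
[np.float64(0.6256), np.float64(0.0492), 0.25] [ -0.  71. -22.]
[np.float64(0.6256), np.float64(0.0492), 0.195] [ 55.  71. -22.]
```

```bash
python3 -m crank '{"slide":[[0,28,-8],[0,55,-17],[0,71,-22],[28,71,-22],[54,71,-22]],"yaw":[0,0,0,0,0]}' 0
python3 -m crank '{"slide":[[0,0,0]],"yaw":[0]}' 0
python3 - <<'E'
from h import *
from plant import manip
d=manip.get_image("scene"); cv2.imwrite("pics/s6.png",cv2.resize(d["img"][150:270,230:360,::-1],None,fx=5,fy=5,interpolation=2))
plan(arc([-28,-20,-12,-4,4,12],.062,-.024,.195))
E
```

```text
clock: 6.83
eef_pos: [0.6266, 0.0533, 0.197]
ee_rot: [1.437, 1.569, 1.004]
contact_force: [0.3, 0.1, -1.0]
finger_gap: 0.0003
clock: 6.92
eef_pos: [0.6243, 0.0554, 0.1898]
ee_rot: [-2.81, 1.561, 3.043]
contact_force: [-1.0, 0.2, -2.0]
finger_gap: -0.0
t 6.97 pos [0.6251 0.0558 0.1933] F [-0.6 -0.6  0.6] gap -0.0
[np.float64(0.6355), np.float64(0.0677), 0.195] [-2. 15.  5.]
[np.float64(0.6421), np.float64(0.0742), 0.195] [-2. 24.  8.]
[np.float64(0.6477), np.float64(0.0816), 0.195] [-2. 33. 10.]
[np.float64(0.6522), np.float64(0.0897), 0.195] [-2. 42. 11.]
[np.float64(0.6555), np.float64(0.0984), 0.195] [-2. 51. 10.]
[np.float64(0.6576), np.float64(0.1074), 0.195] [-2. 60.  8.]
```

View pics/s6.png

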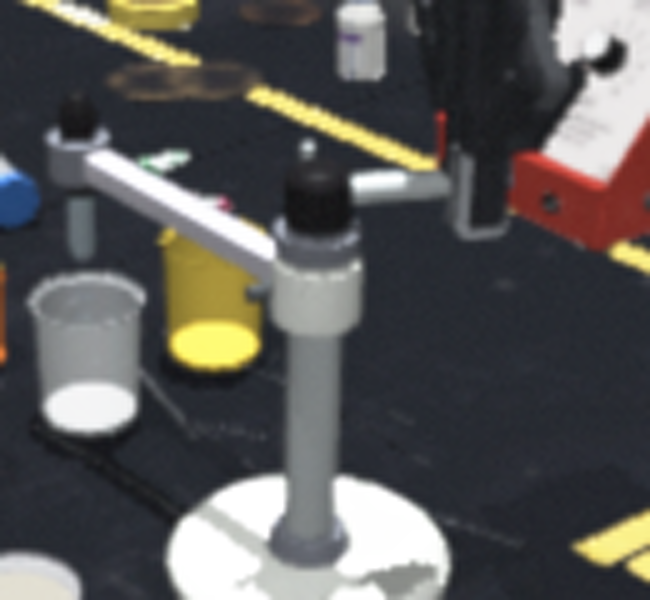

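The fingertip hides the knob on the near side, at crop (480,190), with the lever rod to its left. I'm pushing now.

```bash
python3 -m crank '{"slide":[[-1,9,3],[-1,17,6],[-1,25,8],[-1,33,10],[-1,42,11]],"yaw":[0,0,0,0,0]}' 0
python3 - <<'E'
from h import *
plan(arc([4,12,20,28,36,44,52],.062,-.024,.195))
E
```

```text
clock: 7.38
eef_pos: [0.6534, 0.0897, 0.1953]
ee_rot: [-3.007, 1.566, 2.846]
contact_force: [-1.3, -2.1, -0.5]
finger_gap: -0.0001
t 7.38 pos [0.6534 0.0897 0.1953] F [-1.3 -2.1 -0.5] gap -0.0
[np.float64(0.6555), np.float64(0.0984), 0.195] [ 0.  9. -2.]
[np.float64(0.6576), np.float64(0.1074), 0.195] [ 0. 18. -4.]
[np.float64(0.6585), np.float64(0.1167), 0.195] [ 0. 27. -7.]
[np.float64(0.658), np.float64(0.1259), 0.195] [  0.  35. -11.]
[np.float64(0.6563), np.float64(0.135), 0.195] [  0.  42. -16.]
[np.float64(0.6533), np.float64(0.1438), 0.195] [  0.  49. -23.]
[np.float64(0.6491), np.float64(0.1521), 0.195] [  0.  55. -30.]
```

```bash
python3 -m crank '{"slide":[[0,9,-2],[0,18,-4],[0,27,-7],[0,35,-11],[0,42,-16]],"yaw":[0,0,0,0,0]}' 0
python3 - <<'E'
from h import *
from plant import manip
d=manip.get_image("scene"); cv2.imwrite("pics/s7.png",cv2.resize(d["img"][150:270,230:360,::-1],None,fx=5,fy=5,interpolation=2))
plan(arc([36,40,44,48,52,56],.062,-.024,.195))
E
```

```text
clock: 7.8
eef_pos: [0.6565, 0.1355, 0.1952]
ee_rot: [-2.975, 1.566, 2.878]
contact_force: [1.0, -2.4, -1.3]
finger_gap: 0.0001
t 7.85 pos [0.656  0.1373 0.1953] F [ 0.9  0.  -0.7] gap 0.0
[np.float64(0.6563), np.float64(0.135), 0.195] [ 0. -2.  1.]
[np.float64(0.6549), np.float64(0.1395), 0.195] [ 0.  2. -2.]
[np.float64(0.6533), np.float64(0.1438), 0.195] [ 0.  5. -5.]
[np.float64(0.6513), np.float64(0.148), 0.195] [ 0.  8. -9.]
[np.float64(0.6491), np.float64(0.1521), 0.195] [  0.  11. -12.]
[np.float64(0.6466), np.float64(0.156), 0.195] [  0.  13. -16.]
```

View pics/s7.png

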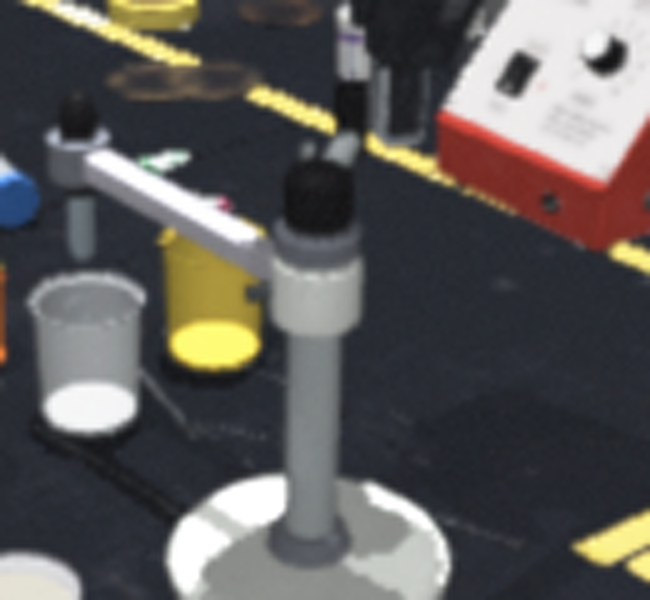

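```bash
python3 -m crank '{"slide":[[0,2,-2],[0,5,-5],[0,8,-9],[0,9,-10],[0,9,-10]],"yaw":[0,0,0,0,0]}' 0
python3 -m crank '{"slide":[[0,1,-2],[0,2,-4],[0,2,-4]],"yaw":[0,0,0]}' 0
python3 -m crank '{"slide":[[0,1,-2],[0,1.5,-3],[0,1.5,-3]],"yaw":[0,0,0]}' 0
```

```text
clock: 8.27
eef_pos: [0.6537, 0.1438, 0.1956]
ee_rot: [-0.758, 1.564, -1.193]
contact_force: [12.5, -17.7, -2.5]
finger_gap: -0.0002
clock: 8.52
eef_pos: [0.6537, 0.1432, 0.1958]
ee_rot: [-0.456, 1.556, -0.897]
contact_force: [12.1, -12.0, -2.4]
finger_gap: 0.0001
clock: 8.77
eef_pos: [0.6539, 0.143, 0.1959]
ee_rot: [-0.361, 1.549, -0.805]
contact_force: [9.7, -9.0, -2.4]
finger_gap: -0.0001
```

The lever has stalled against something solid at about 15–20 N, presumably the stop pin. I'm backing off to check.

```bash
python3 -m crank '{"slide":[[0,-10,14],[0,-25,25],[0,-45,25],[-30,-70,25],[-60,-95,20]],"yaw":[0,0,0,0,0]}' 0
python3 -m crank '{"slide":[[0,-30,-10],[0,-60,-30],[0,-90,-60],[0,-110,-90],[0,-110,-90]],"yaw":[0,0,0,0,0]}' 0
python3 - <<'E'
from h import *
from plant import manip
d=manip.get_image("top"); cv2.imwrite("pics/t4.png",cv2.resize(d["img"][130:290,165:385,::-1],None,fx=3.6,fy=3.6,interpolation=2))
cv2.imwrite("pics/t4z.png",cv2.resize(d["img"][150:220,260:340,::-1],None,fx=8,fy=8,interpolation=2))
obs()
E
```

```text
clock: 9.18
eef_pos: [0.629, 0.049, 0.2541]
ee_rot: [-0.621, 1.554, -1.065]
contact_force: [0.8, -0.1, 0.9]
finger_gap: 0.0003
clock: 9.6
eef_pos: [0.4952, -0.0123, 0.2544]
ee_rot: [-0.659, 1.555, -1.105]
contact_force: [-0.2, 0.3, 0.0]
finger_gap: 0.0003
t 9.65 pos [ 0.4978 -0.0119  0.2548] F [ 0.7 -1.  -0.3] gap -0.0
```

View pics/t4.png

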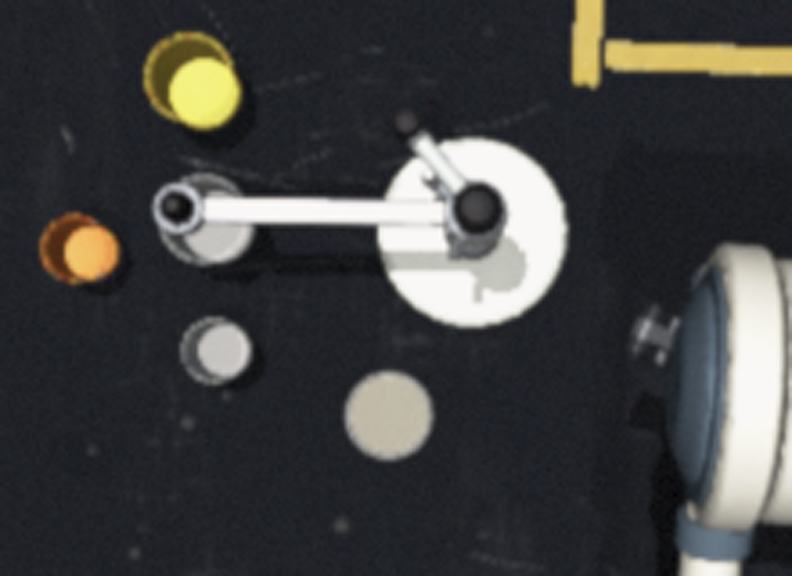

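View pics/t4z.png

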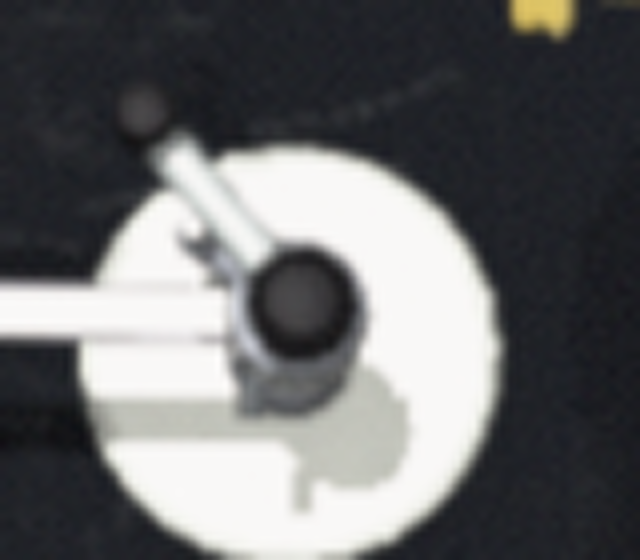

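```bash
python3 - <<'E'
from h import *
from plant import manip
d=manip.get_image("top")
f=lambda u,v:(165+(u+.5)/3.6-.5,130+(v+.5)/3.6-.5)
k1=ray(d,*f(529,109),.221);k2=ray(d,*f(405,121),.221);h=ray(d,*f(479,208),.209)
for k in(k1,k2):
    v=(k-h)[:2]; print(np.degrees(np.arctan2(v[1],v[0])),np.hypot(*v))
print("cap",ray(d,*f(177,207),.184).round(4),"rim",ray(d,*f(206,219),.07).round(4))
E
```

```text
-27.781368872658884 0.06186877926806661
40.29072092402118 0.06407872422004333
cap [0.5964 0.2945 0.184 ] rim [0.5988 0.2951 0.07  ]
```

The knob reads 40°, not the roughly 52° I expected for locked. I need to check whether that obstacle really is the stop pin, so I'll measure the pin's own bearing.

```bash
python3 - <<'E'
from h import *
from plant import manip
d=manip.get_image("top")
t=lambda u,v:(260+(u+.5)/8-.5,150+(v+.5)/8-.5)
h=ray(d,*t(300,302),.209); print(h)
for p in((190,240),(197,243)):
  for z in(.203,.175):
    v=(ray(d,*t(*p),z)-h)[:2]; print(p,z,np.degrees(np.arctan2(v[1],v[0])),np.hypot(*v))
# expected pixel of pin for stand yaw
for yaw in(-12,-10,-6,2):
    b=np.radians(65+yaw); 
    P=h[:2]+.034*np.array([np.cos(b),np.sin(b)]); 
    print(yaw,[((np.array(proj(d,[*P,z]))-[260,150]+.5)*8).round(0) for z in(.203,.173)])
s=manip.get_image("scene")
cv2.imwrite("pics/s8.png",cv2.resize(s["img"][170:230,270:330,::-1],None,fx=9,fy=9,interpolation=2))
for yaw in(-12,-10,-6,2):
    b=np.radians(65+yaw); 
    P=h[:2]+.034*np.array([np.cos(b),np.sin(b)]); 
    print(yaw,[((np.array(proj(s,[*P,z]))-[270,170]+.5)*9).round(0) for z in(.203,.173)])
E
```

```text
[0.59139415 0.1185207  0.209     ]
(190, 240) 0.203 58.8272554862259 0.032961117323167005
(190, 240) 0.175 54.854569622145796 0.034915496096469836
(197, 243) 0.203 58.37342624532939 0.03099906569888768
(197, 243) 0.175 54.17077710346143 0.03291600794549992
-12 [array([194., 227.]), array([196., 240.])]
-10 [array([192., 231.]), array([193., 243.])]
-6 [array([187., 239.]), array([189., 251.])]
2 [array([179., 255.]), array([181., 267.])]
-12 [array([193.,  77.]), array([190., 188.])]
-10 [array([188.,  77.]), array([185., 188.])]
-6 [array([178.,  78.]), array([176., 189.])]
2 [array([159.,  80.]), array([157., 191.])]
```

View pics/s8.png

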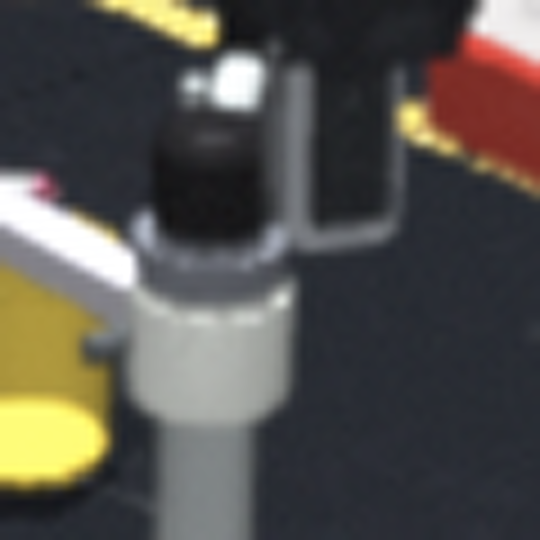

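Both views put the pin 34 mm out at a world bearing of about 53–58°. That means the stand is turned by about -7 to -12°, so locked would be about 38–43°, and the lever at 40° matches. The lever just didn't start fully open. I'll confirm the contact with a wrist close-up.

```bash
python3 - <<'E'
from h import *
plan([[.59,.06,.32]])
E
python3 -m crank '{"slide":[[-35,5,30],[-65,20,55],[-65,40,65],[-65,60,65],[-65,60,65]],"yaw":[0,0,0,0,0]}' 0
python3 - <<'E'
from h import *
from plant import manip
o,R=obs()
d=manip.get_image("wrist"); cv2.imwrite("pics/w1.png",d["img"][:,:,::-1])
T=np.eye(4);T[:3,:3]=R;T[:3,3]=o["eef_pos"]; M=np.linalg.inv(T@d["T_tool_cam"])
d2=dict(d,R=M[:3,:3],t=M[:3,3])
import pickle; pickle.dump({k:d2[k] for k in("R","t","fx","fy","cx","cy")},open("w1.pkl","wb"))
for n,P in dict(hub=[.5914,.1185,.209],knob=[.640,.160,.221]).items(): print(n,proj(d2,P))
for yaw in(-12,-8,-4,2):
    b=np.radians(65+yaw); P=[.5914+.034*np.cos(b),.1185+.034*np.sin(b),.203]; print(yaw,proj(d2,P))
E
```

```text
t 9.8 pos [ 0.501  -0.0114  0.2545] F [ 0.9 -0.2 -0.1] gap -0.0
[0.59, 0.06, 0.32] [-66. 102.  51.]
clock: 10.22
eef_pos: [0.5877, 0.0189, 0.3185]
ee_rot: [-0.523, 1.555, -0.964]
contact_force: [1.2, -0.4, -0.1]
finger_gap: 0.0
t 10.22 pos [0.5877 0.0189 0.3185] F [ 1.2 -0.4 -0.1] gap 0.0
hub (np.float64(409.1565103928503), np.float64(153.38291681036947))
knob (np.float64(489.07827793502906), np.float64(191.75636239891585))
-12 (np.float64(448.630497307273), np.float64(160.92735128051746))
-8 (np.float64(449.64788826215), np.float64(157.92667421192778))
-4 (np.float64(450.461811207302), np.float64(154.87844484871448))
2 (np.float64(451.2886979983539), np.float64(150.24839002373233))
```

View pics/w1.png

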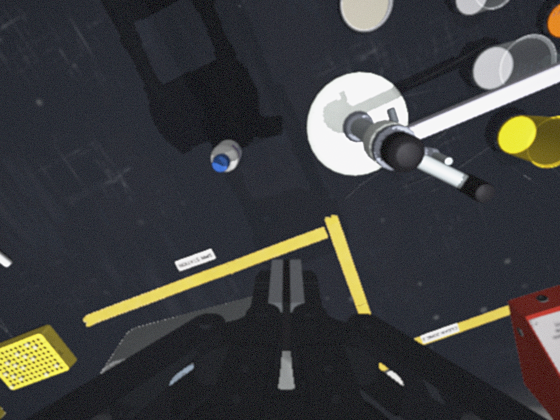

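```bash
python3 - <<'E'
import cv2
a=cv2.imread("pics/w1.png")[110:220,370:510]; cv2.imwrite("pics/w1z.png",cv2.resize(a,None,fx=5.5,fy=5.5,interpolation=2))
E
```

```text
(no output)
```

View pics/w1z.png

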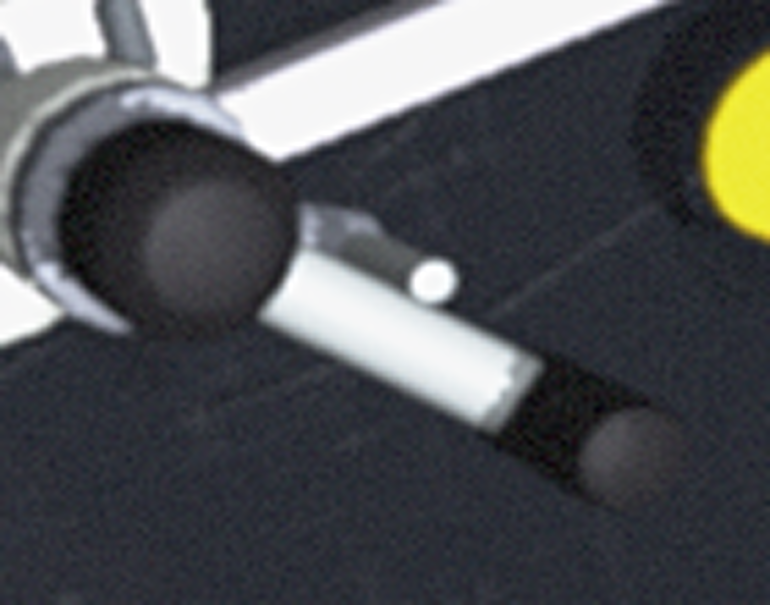

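The close-up shows the lever rod lying against the stop pin, whose top is at crop (433,282). The top view after locking shows the arm, beaker, bottle and dish unchanged, and the robot is clear. I'm handing the job in.

```bash
python3 - <<'E'
from h import *
obs()
from plant import manip
print(manip.finish_job())
E
```

```text
t 10.27 pos [0.5866 0.0177 0.3183] F [-0.3 -0.1 -0.8] gap 0.0
the job is handed in; nothing more can be done
None
```

The probe is over the middle of the larger clear beaker and the clamp lever is against its stop pin. I handed the job in at 10.3 s with the robot touching nothing.

- **Arm:** I pushed the bar round with the closed fingertips, about 110 mm from the column, with about 1–2 N. The probe axis now measures within about 2 mm of the beaker's centre in the top view. The scene view puts the tip about 4 mm off, at (0.598, 0.298) against (0.598, 0.2945). Both are close to the 2 mm calibration error.
- **Lever:** I pushed the knob round until it stalled at about 20 N. The wrist close-up shows the rod lying against the pin.
- **A check that disagreed at first:** the lever stopped at a bearing of 40°, while I expected 52°. I had assumed it started fully open. Measuring the pin directly put it at 53–58°, so the stand is turned by roughly -10° and locked should be about 38–43°, which fits.
- **Other things:** in the top view after locking, the beaker, bottle and dish were where they started.

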